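# Close the spare-lamp dry box

## Task

The lid of the spare-lamp dry box is lying loose, its four strikers resting on their spring roller catches. Press it down by its metal frame, one corner after another, until every corner has snapped into its catch and the lid sits flat and sealed on the gasket. Keep off the window in the lid, and leave the other things on the bench as they are.

Things in the scene. Friction and masses are not known exactly. Their poses are not given: they have to be found in the camera images.
- drybox: Grey painted metal dry box screwed to the bench (it cannot move): 130 mm (x) by 180 mm (y), rim 70 mm high, walls 6 mm; origin at the centre of its underside, on the bench, z up. Each long side (x face) carries two spring catches near its ends, below the lid's overhang, out to x +-84 mm.
- lid: Loose lid: flat aluminium frame 162 (x) by 196 (y) by 8 mm, 0.35 to 0.55 kg, axes as the box's. Near each corner a steel striker (flat neck, round head) reaches 31 mm down. Origin at the centre of the frame's underside: 88 mm above the bench as it lies loose, 73 mm when home (upper face then at 81 mm). Good places to press: on the bare frame at lid x +-48, y +-66 mm, clear of the window.
- window: Clear window in the middle of the lid, 60 mm (x) by 90 mm (y), 4 mm thick, its face 3 mm below the frame's; origin at the centre of its underside. Not to be pressed on.
- rim_gasket (a point): Middle of the box's mouth at the free height of the rubber gasket, 75 mm above the bench. The gasket gives up to 4 mm (about 1.2 N per mm at each corner) and is squeezed about 2 mm when the lid is home; pressing 1 to 2 mm below home height only squeezes it further.
- catch_near_left (a point): Middle of the near left catch, between its two white sprung rollers (12 mm across, 16 mm apart along box y), at box (-73, 70, 54.5) mm, under the lid. The four are alike: the rollers spread as the lid's striker is pressed between them, then close above its head and hold it down.
- catch_near_right (a point): Middle of the near right catch, between its two white sprung rollers (12 mm across, 16 mm apart along box y), at box (-73, -70, 54.5) mm, under the lid. The first and second corners take some 8 to 16 N at the finger, the third up to 20 N.
- catch_far_right (a point): Middle of the far right catch, between its two white sprung rollers (12 mm across, 16 mm apart along box y), at box (73, -70, 54.5) mm, under the lid. With one corner home, the one diagonally across from it stands about 20 mm higher than it lay, until it is pressed in its turn.
- catch_far_left (a point): Middle of the far left catch, between its two white sprung rollers (12 mm across, 16 mm apart along box y), at box (73, 70, 54.5) mm, under the lid. The lid is stiff, so the third corner may bring the fourth down with it; pressing that again does no harm.
- corner_near_left (a point): Point on the lid's upper face at its outer corner, the near left one seen from the box's own front (box -x side is near, box +y is left), at lid (-81, 98, 8) mm. Its height in the box's frame is about 81 mm when that corner is home in its catch and 96 mm when the lid lies loose on the rollers.
- corner_near_right (a point): Point on the lid's upper face at its outer corner, the near right one seen from the box's own front (box -x side is near, box +y is left), at lid (-81, -98, 8) mm. Its height in the box's frame is about 81 mm when that corner is home in its catch and 96 mm when the lid lies loose on the rollers.
- corner_far_right (a point): Point on the lid's upper face at its outer corner, the far right one seen from the box's own front (box -x side is near, box +y is left), at lid (81, -98, 8) mm. Its height in the box's frame is about 81 mm when that corner is home in its catch and 96 mm when the lid lies loose on the rollers.
- corner_far_left (a point): Point on the lid's upper face at its outer corner, the far left one seen from the box's own front (box -x side is near, box +y is left), at lid (81, 98, 8) mm. Its height in the box's frame is about 81 mm when that corner is home in its catch and 96 mm when the lid lies loose on the rollers.
- prism: Bystander: frosted glass prism wedge lying on its flat side, 110 mm long (its x), 62 mm wide, 50 mm high along one long edge, origin at the centre of its underside; stands beside or beyond the box.
- trimmer_case: Bystander: copper wick trimmer case, 130 x 44 x 26 mm, origin at the centre of its underside; lies beside or beyond the box.
- loupe: Bystander: nickel-plated magnifier loupe lying flat, ring 72 mm across and 14 mm high with a handle, 156 mm long overall (its x), origin at bench height near its middle; lies beside or beyond the box.
Mind the look-alikes: they are no part of the job. There is more than one size of the drybox; the one meant has the size given above.

How it is judged:
On the way:
1. one corner of the lid is pressed home first, while the other three still stand proud (((z of corner_near_left in the frame of drybox below 0.084 m and z of each of corner_near_right, corner_far_right, corner_far_left in the frame of drybox above 0.088 m) or (z of corner_near_right in the frame of drybox below 0.084 m and z of each of corner_near_left, corner_far_right, corner_far_left in the frame of drybox above 0.088 m) or (z of corner_far_right in the frame of drybox below 0.084 m and z of each of corner_near_left, corner_near_right, corner_far_left in the frame of drybox above 0.088 m) or (z of corner_far_left in the frame of drybox below 0.084 m and z of each of corner_near_left, corner_near_right, corner_far_right in the frame of drybox above 0.088 m))), for 0.1 s.
At the end, for the whole second after the job is handed in: The lid is on the box (within 6 mm of centre), at rest, and all four of its corners are home in their catches: upper face 78 to 84 mm above the box's underside at every corner (81 mm is home; loose is 96 mm) (z of corner_near_left in the frame of drybox between 0.078 and 0.084 m and z of corner_near_right in the frame of drybox between 0.078 and 0.084 m and z of corner_far_right in the frame of drybox between 0.078 and 0.084 m and z of corner_far_left in the frame of drybox between 0.078 and 0.084 m and horizontal distance between lid and drybox below 0.006 m and linear speed of lid below 0.01 m/s); the robot touches nothing.
It fails at once if the window is pressed with more than 3 N (contact force between window and anything else above 3 N).
It fails at once if the prism, trimmer case or loupe is moved more than 20 mm (distance of any of prism, trimmer_case, loupe from where it was at the start of the episode above 0.02 m).
It also fails if it takes over 54 s, if anything falls off the work surface, if the arm or the gripper's body presses on something with over 40 N, if the wrist force passes 120 N, or if a joint passes its speed limit or range.

## Robot

A 6-joint arm with a two-finger parallel gripper is mounted at the origin on the work surface. World frame = base frame: x ahead of the robot, y to its left, z up, the work surface at z = 0. Lengths are in m, angles in rad, forces in N, time in s.
With the tool pointing down it reaches from about 0.225 to 0.725 m from the base axis. Payload 3.1 kg.
Tool frame: the origin (TCP) lies on the centre line of the jaws, within the pads' length; the fingertips stand 22 mm ahead of it and the grasp point (between the pads) lies 3 mm ahead of it; z points along the fingers, y is the line along which they close (so a half turn about z gives the same grasp; the last joint's range is limited). The gripper opens to 85 mm and grips with 20 to 120 N. Pads are 22 mm wide; open, the fingers measure 114 mm over their backs; the gripper's body (76 mm by 85 mm) begins 54 mm behind the grasp point. The pads swing forward as they close: fully open they stand 13 mm farther back than shut.
Start: joints at [-1.449, 0.048, 0.099, 1.622, 0, 1.443], TCP at [0.13, -0.509, 0.253] pointing down, gripper open.
Joint ranges: [-2.91, 2.91], [-0.99, 1.94], [-1.21, 1.42], [-2.12, 2.29], [-1.49, 1.47], [-3.14, 3.14]. Speed limits (rad/s): [2.79, 2.79, 3.14, 3.14, 3.14, 3.14].

## Interface

Orientations are given as a unit quaternion [x, y, z, w].
In Python, from rig import arm, capture, ticket gives the robot as it stands.
- The arm moves only by the shell command python3 -m crank 'ROWS' [FORCE]. ROWS is text: rows parted by semicolons, each of 7 numbers parted by spaces: the shift along the tool's x, y, z in mm, then the turn, a rotation vector about the tool's x, y, z in rad, then the closure, from 0 (fully open) to 1 (shut). In form: dx dy dz wx wy wz gripper; .... A call has 1 to 10 rows; each row is the pose to reach, as a shift and turn from the pose commanded when the call began, along the tool's axes at that moment; what a row does not reach only later rows make up. A row lasts 1/10 s, in which the tool goes at most 50 mm and 8.59 degrees, less where a joint would pass 70% of its speed; a pose out of reach is approached as far as the arm can. A call with a gripper value outside its range is refused whole. The fingers move at their own pace and stop on an object; FORCE is the grip in N (left out, the last holds). Time passes only in rows, so rows that repeat a pose let the fingers close. It gives the time, the measured TCP pose, the force, the opening and the grip force at its end, in the units of the state.
- arm.get_obs(): the state, without advancing time (a new reading comes with each control period).
- capture(name): name is "side" or "top"; returns a dict with "img" (480x640x3 uint8, red, green, blue), "intrinsics" (3x3 intrinsics, pixels), "rvec" (rotation vector, rad) and "tvec" (3), from world to camera coordinates, as OpenCV has them. Camera axes: x right, y down, z forward; pixel columns grow to the right and rows downward; lengths in m; the calibration is good to about 2 mm. A picture is of the moment at which its call begins. There is no depth.
- ticket.finish_job(): hands the job in; it is judged then, once.
The state is a dict: "clock": time; "qpos": joint angles; "joint_vel": joint speeds; "tau": joint torques, N m; "tcp_pos": TCP position; "ee_rot": TCP orientation; "ft_force": force on the tool from outside, world axes, zero at the start; "wrist_torque": the same for the moment, N m; "opening": opening from 0.0 (shut) to 1.0 (fully open); "grasp_force": force on a finger pad.
Only numpy, scipy, OpenCV 4.12 (cv2) and the standard library are available. Lean on these libraries where they do the work, as an engineer would, in place of code of your own. Each camera call takes 0.05 s, during which the arm holds its last target. There are 200 camera calls.

## Working session

There is one attempt and no reset: what is moved stays moved. The work goes in short steps, Python scripts to look and compute and a shell command to move; the robot and the scene stay as the last step left them, time stands still between calls to the robot, and variables do not carry over. Pictures are saved under pics/ and viewed, at most 10 in all, crops included, and the job is handed in when it is done.

```bash
mkdir -p pics; python3 - <<'E'
from rig import arm,capture
import cv2,pickle
d={}
for n in("top","side"):
    c=capture(n);d[n]=c;cv2.imwrite(f"pics/{n}0.png",c["img"][:,:,::-1])
pickle.dump(d,open("c0.pkl","wb"))
o=arm.get_obs();print(o["clock"],o["tcp_pos"],o["ee_rot"],o["ft_force"],o["opening"])
E
```

```text
0.1 [ 0.12973697 -0.50820733  0.25222801] [ 9.92207083e-01  1.24595293e-01  1.42230949e-05 -1.05718891e-03] [-0.18130005 -0.19238609  0.30623186] 1.00077166234536
```

View pics/top0.png

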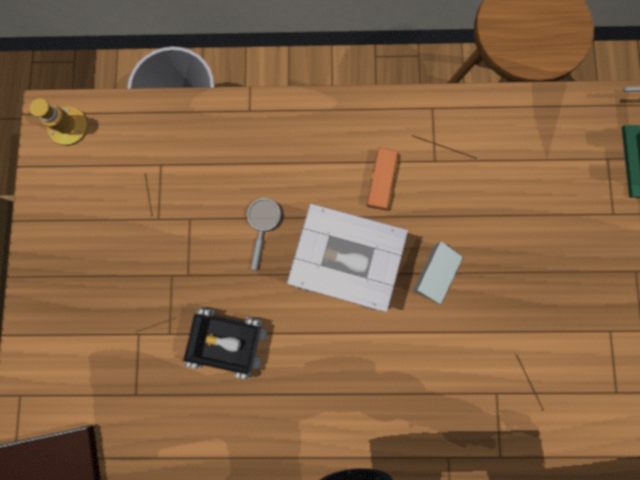

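View pics/side0.png

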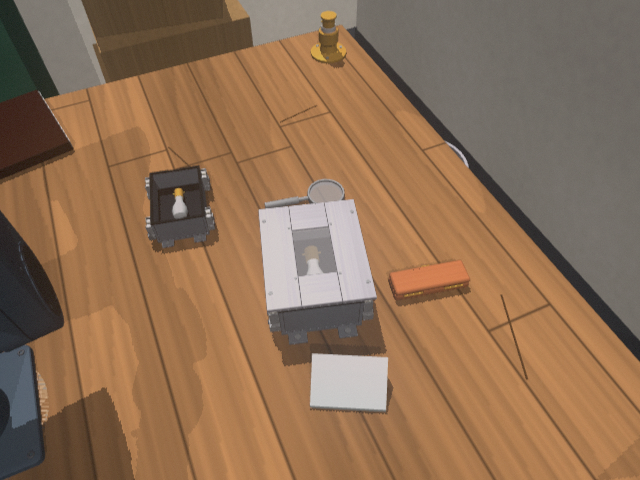

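The top view shows two candidates: an open, smaller black box at about (225,343), and a grey box with the aluminium lid at about (348,257). The grey one fits the description. In the side view it is at (317,255), with the prism, case and loupe around it. I'll confirm this in one enlarged crop of both views.

```bash
python3 - <<'E'
import cv2,pickle,numpy as np
d=pickle.load(open("c0.pkl","rb"))
a=d["top"]["img"][195:321,280:415,::-1]; b=d["side"]["img"][190:350,250:385,::-1]
a=cv2.resize(a,(400,int(126*400/135)),interpolation=cv2.INTER_CUBIC);b=cv2.resize(b,(400,int(160*400/135)),interpolation=cv2.INTER_CUBIC)
im=np.zeros((480,800,3),np.uint8);im[:a.shape[0],:400]=a;im[:b.shape[0],400:]=b
cv2.imwrite("pics/crop0.png",im)
for n in d: print(n,d[n]["intrinsics"][0],d[n]["rvec"],d[n]["tvec"])
E
```

```text
top [438.18390001   0.         322.23226601] [ 2.12987072 -2.14984518  0.13327505] [0.07364632 0.60039654 0.85504108]
side [518.38714099   0.         319.39765779] [ 2.43867003 -0.52114542  0.16372462] [-0.50418894  0.26266355  0.7449099 ]
```

View pics/crop0.png

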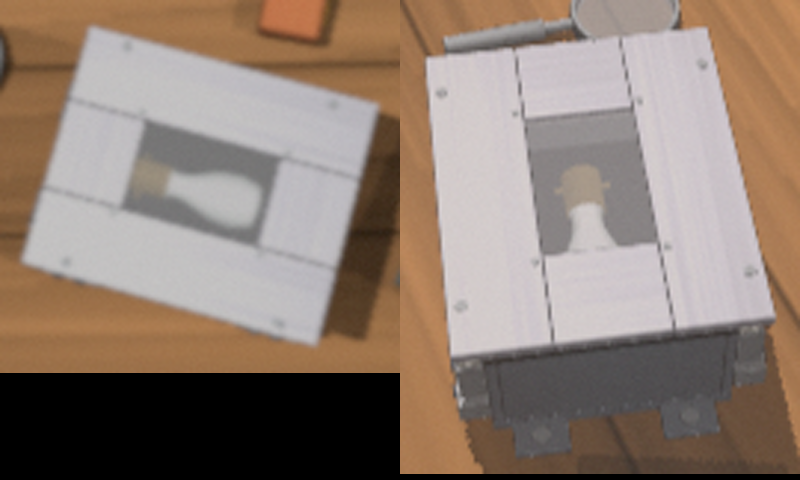

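The crop confirms it: the grey box with the aluminium lid and window, with the catches under the overhang. Lid corners in the top crop are FL (90,27), FR (378,103), NR (320,345) and NL (22,264). In the side crop they are FL (707,28), FR (774,318), NR (452,353) and NL (427,58).

```bash
cat > h.py <<'E'
import cv2,numpy as np
from scipy.spatial.transform import Rotation as R
def P(c): return np.c_[cv2.Rodrigues(np.array(c["rvec"]))[0],np.array(c["tvec"]).reshape(3)]
def tri(ct,cs,a,b):
    K=lambda c,p:cv2.undistortPoints(np.array(p,float).reshape(-1,1,2),np.array(c["intrinsics"]),None).reshape(-1,2).T
    X=cv2.triangulatePoints(P(ct),P(cs),K(ct,a),K(cs,b));return (X[:3]/X[3]).T
def proj(c,X): return cv2.projectPoints(np.array(X,float),np.array(c["rvec"]),np.array(c["tvec"]),np.array(c["intrinsics"]),None)[0].reshape(-1,2)
E
python3 - <<'E'
import pickle,numpy as np
from h import *
from scipy.optimize import least_squares
d=pickle.load(open("c0.pkl","rb"));s=135/400
a=np.array([(90,27),(378,103),(320,345),(22,264)])*s+[280,195]
b=np.array([(307,28),(374,318),(52,353),(27,58)])*s+[250,190]
X=tri(d["top"],d["side"],a,b);print(X.round(4))
print("sides",[np.linalg.norm(X[i]-X[i-1]).round(4) for i in range(4)])
L=np.array([(81,98),(81,-98),(-81,-98),(-81,98)])/1000
L3=np.c_[L,np.zeros(4)]
f=lambda p:np.r_[(proj(d["top"],L3@R.from_euler('z',p[3]).as_matrix().T+p[:3])-a).ravel(),(proj(d["side"],L3@R.from_euler('z',p[3]).as_matrix().T+p[:3])-b).ravel()]
r=least_squares(f,[*X.mean(0),np.arctan2(*(X[0]-X[3])[1::-1])]);print(r.x.round(4),r.fun.round(1))
np.save("lid.npy",r.x)
p=r.x;M=R.from_euler('z',p[3]).as_matrix()
from rig import arm
o=arm.get_obs();T=R.from_quat(o["ee_rot"])
for x,y in((-48,66),(-48,-66),(48,-66),(48,66)):
    g=M@[x/1000,y/1000,0]+p[:3]; tcp=g+[0,0,0.022]
    print((x,y),g.round(4),np.hypot(*g[:2]).round(3),"tool shift mm",(T.inv().apply(tcp-o["tcp_pos"])*1e3).round(1))
print("tool x axis world",T.as_matrix()[:,0], "lid yaw",p[3], "tool yaw",np.arctan2(*T.as_matrix()[1::-1,0]))
E
```

```text
[[ 0.6554  0.0898  0.0909]
 [ 0.6013 -0.0979  0.0909]
 [ 0.4467 -0.0549  0.098 ]
 [ 0.5005  0.1342  0.0918]]
sides [np.float64(0.1612), np.float64(0.1954), np.float64(0.1606), np.float64(0.1967)]
[ 0.551   0.0181  0.0921 -0.281 ] [ 0.1 -0.7  0.3  0.  -1.1  0.2 -0.1 -0.6 -0.  -0.5  0.9 -0.3 -0.6  1.6
 -0.9 -0.2]
(-48, 66) [0.5232 0.0948 0.0921] 0.532 tool shift mm [ 530.3 -486.7  139.3]
(-48, -66) [ 0.4866 -0.032   0.0921] 0.488 tool shift mm [ 463.5 -372.9  139.1]
(48, -66) [ 0.5788 -0.0586  0.0921] 0.582 tool shift mm [ 546.2 -324.3  139. ]
(48, 66) [0.6154 0.0682 0.0921] 0.619 tool shift mm [ 613.1 -438.1  139.3]
tool x axis world [9.68952026e-01 2.47248634e-01 2.91666034e-04] lid yaw -0.2809767626595648 tool yaw 0.24983970484922205
```

The measured sizes fit (161 × 196 mm, height 92 mm against 96 mm nominal), the reach is fine, and all four press points check out. I'll go over the near-left press point with the fingers shut and the tool squared to the lid.

```bash
T='528 -490 70 0 0 -1.04 1'; python3 -m crank '528 -490 70 0 0 -1.04 1; 528 -490 70 0 0 -1.04 1; 528 -490 70 0 0 -1.04 1; 528 -490 70 0 0 -1.04 1; 528 -490 70 0 0 -1.04 1; 528 -490 70 0 0 -1.04 1; 528 -490 70 0 0 -1.04 1; 528 -490 70 0 0 -1.04 1; 528 -490 70 0 0 -1.04 1; 528 -490 70 0 0 -1.04 1' 40
cat > go.py <<'E'
import sys,numpy as np
from h import *
from rig import arm
o=arm.get_obs();T=R.from_quat(o["ee_rot"]);p=np.load("lid.npy");M=R.from_euler('z',p[3]).as_matrix()
print(round(o["clock"],2),"tcp",o["tcp_pos"].round(4),"f",np.round(o["ft_force"],1),"op",round(o["opening"],2),"yaw-lid",round(np.arctan2(*T.as_matrix()[1::-1,0])-p[3],3),"tilt",T.as_matrix()[2,2].round(4))
print("tip in lid mm",(M.T@(o["tcp_pos"]+T.apply([0,0,.022])-p[:3]*[1,1,0])*1e3).round(1),"j",np.round(o["qpos"],2))
for n,x,y in(("NL",-52,68),("NR",-52,-68),("FR",52,-68),("FL",52,68)):
    g=M@[x/1000,y/1000,0]+p[:3]*[1,1,0]+[0,0,.15+.022]
    print(n,"to hover tip z150:",(T.inv().apply(g-o["tcp_pos"])*1e3).round(1))
E
python3 go.py
```

```text
clock: 1.1
tcp_pos: [0.4, -0.0885, 0.2045]
ee_rot: [0.799, 0.601, -0.0, 0.0]
ft_force: [0.8, -1.1, -0.0]
opening: -0.002
grasp_force: 0.0
1.1 tcp [ 0.4    -0.0885  0.2045] f [ 0.8 -1.1 -0. ] op -0.0 yaw-lid 1.571 tilt -1.0
tip in lid mm [-115.5 -144.3  182.5] j [-0.38 -0.26 -0.28  1.55 -0.    1.47]
NL to hover tip z150: [212.3  63.5  32.5]
NR to hover tip z150: [76.3 63.5 32.5]
FR to hover tip z150: [ 76.3 167.5  32.5]
FL to hover tip z150: [212.3 167.5  32.5]
```

```bash
python3 -m crank '212 63 30 0 0 0 1; 212 63 30 0 0 0 1; 212 63 30 0 0 0 1; 212 63 30 0 0 0 1; 212 63 30 0 0 0 1; 212 63 30 0 0 0 1; 212 63 70 0 0 0 1; 212 63 70 0 0 0 1; 212 63 70 0 0 0 1; 212 63 70 0 0 0 1'
python3 go.py
```

```text
clock: 2.1
tcp_pos: [0.5197, 0.0951, 0.1369]
ee_rot: [0.799, 0.601, 0.001, 0.001]
ft_force: [0.3, -0.1, 0.3]
opening: 0.002
grasp_force: 0.0
2.1 tcp [0.5197 0.0951 0.1369] f [ 0.3 -0.1  0.3] op 0.0 yaw-lid 1.57 tilt -1.0
tip in lid mm [-51.4  65.3 114.9] j [ 0.05  0.06 -0.12  1.39 -0.    1.91]
NL to hover tip z150: [  2.8  -0.5 -35.1]
NR to hover tip z150: [-133.2   -0.3  -35.2]
FR to hover tip z150: [-133.1  103.7  -35. ]
FL to hover tip z150: [  2.9 103.5 -34.9]
```

```bash
python3 -m crank '2 0 8 0 0 0 1; 2 0 14 0 0 0 1; 2 0 18 0 0 0 1; 2 0 21 0 0 0 1; 2 0 24 0 0 0 1; 2 0 27 0 0 0 1; 2 0 30 0 0 0 1; 2 0 33 0 0 0 1; 2 0 35 0 0 0 1; 2 0 35 0 0 0 1'
python3 go.py
```

```text
clock: 3.1
tcp_pos: [0.52, 0.0978, 0.1047]
ee_rot: [0.799, 0.601, 0.001, 0.001]
ft_force: [-7.1, 0.2, 19.6]
opening: -0.007
grasp_force: 10.0
3.1 tcp [0.52   0.0978 0.1047] f [-7.1  0.2 19.6] op -0.01 yaw-lid 1.571 tilt -1.0
tip in lid mm [-51.8  68.   82.7] j [ 0.06  0.08 -0.17  1.32 -0.    1.91]
NL to hover tip z150: [  0.1   0.  -67.3]
NR to hover tip z150: [-135.9    0.   -67.5]
FR to hover tip z150: [-135.9  104.   -67.2]
FL to hover tip z150: [ 1.00e-01  1.04e+02 -6.70e+01]
```

```bash
python3 -m crank '0 0 0 0 0 0 1; 0 0 -20 0 0 0 1; 0 0 -55 0 0 0 1; 0 0 -65 0 0 0 1; 0 0 -65 0 0 0 1'
cat > look.py <<'E'
import sys,cv2,numpy as np
from h import *
from rig import capture
n=sys.argv[1]
s=capture("side")
cv2.imwrite(f"pics/{n}.png",cv2.resize(s["img"][180:350,240:400,::-1],(560,595),interpolation=cv2.INTER_CUBIC))
# predicted side-crop pixels for each corner at z 81 / 96 /116
p=np.load("lid.npy");M=R.from_euler('z',p[3]).as_matrix()
for k,x,y in(("NL",-81,98),("NR",-81,-98),("FR",81,-98),("FL",81,98)):
    X=[M@[x/1e3,y/1e3,0]+[p[0],p[1],z] for z in(.077,.092,.112)]
    print(k,((proj(s,X)-[240,180])*3.5).round(0).tolist())
E
python3 look.py s1; python3 go.py
```

```text
clock: 3.6
tcp_pos: [0.521, 0.0975, 0.1669]
ee_rot: [0.799, 0.601, 0.002, 0.001]
ft_force: [-0.7, -0.1, -0.8]
opening: 0.001
grasp_force: 0.0
NL [[67.0, 123.0], [64.0, 103.0], [59.0, 75.0]]
NR [[98.0, 476.0], [94.0, 458.0], [90.0, 433.0]]
FR [[477.0, 428.0], [480.0, 410.0], [484.0, 384.0]]
FL [[396.0, 87.0], [398.0, 67.0], [399.0, 38.0]]
3.65 tcp [0.52   0.0975 0.165 ] f [-0.4  0.1  0.1] op 0.0 yaw-lid 1.571 tilt -1.0
tip in lid mm [-51.8  67.7 143. ] j [ 0.06  0.06 -0.07  1.45 -0.    1.91]
NL to hover tip z150: [ 0.3 -0.2 -7. ]
NR to hover tip z150: [-1.357e+02 -1.000e-01 -7.000e+00]
FR to hover tip z150: [-135.7  103.9   -6.9]
FL to hover tip z150: [  0.3 103.8  -6.8]
```

View pics/s1.png

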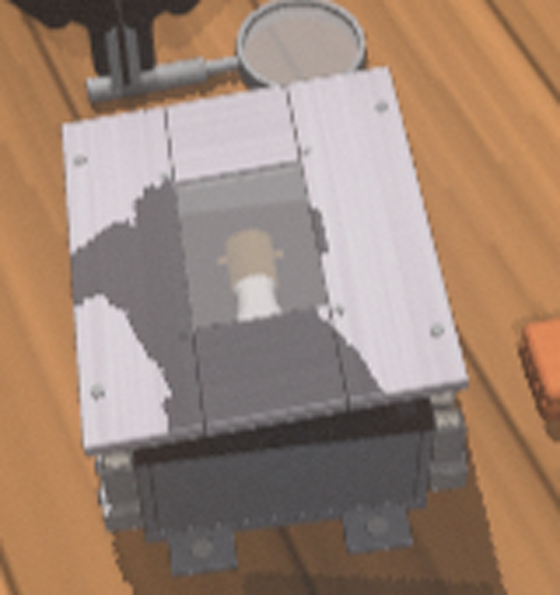

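Near-left is home: its corner is at (64,122), against (67,123) predicted for home. NR at (85,450) and FL at (388,68) are still at loose height, and FR at (465,385) is raised as expected. Next is near-right.

```bash
python3 -m crank '-45 0 0 0 0 0 1; -90 0 0 0 0 0 1; -136 0 0 0 0 0 1; -136 0 15 0 0 0 1; -136 0 30 0 0 0 1; -136 0 37 0 0 0 1; -136 0 42 0 0 0 1; -136 0 46 0 0 0 1; -136 0 50 0 0 0 1; -136 0 53 0 0 0 1'
python3 -m crank '0 0 2 0 0 0 1; 0 0 4 0 0 0 1; 0 0 6 0 0 0 1; 0 0 8 0 0 0 1; 0 0 10 0 0 0 1; 0 0 10 0 0 0 1'; python3 go.py
```

```text
clock: 4.65
tcp_pos: [0.4821, -0.0328, 0.1122]
ee_rot: [0.799, 0.601, 0.0, 0.0]
ft_force: [0.8, -0.1, 0.1]
opening: 0.001
grasp_force: 0.0
clock: 5.25
tcp_pos: [0.4818, -0.0329, 0.1032]
ee_rot: [0.799, 0.601, 0.0, 0.0]
ft_force: [-2.6, -0.2, 6.4]
opening: -0.002
grasp_force: 3.6
5.25 tcp [ 0.4818 -0.0329  0.1032] f [-2.6 -0.2  6.4] op -0.0 yaw-lid 1.571 tilt -1.0
tip in lid mm [-52.3 -68.2  81.2] j [-0.21 -0.04 -0.29  1.32  0.    1.64]
NL to hover tip z150: [136.2   0.4 -68.7]
NR to hover tip z150: [  0.2   0.4 -68.8]
FR to hover tip z150: [  0.2 104.4 -68.7]
FL to hover tip z150: [136.2 104.4 -68.7]
```

```bash
python3 -m crank '0 0 2 0 0 0 1; 0 0 4 0 0 0 1; 0 0 4 0 0 0 1; 0 0 4 0 0 0 1'; python3 go.py|head -2;  python3 -m crank '0 0 -20 0 0 0 1; 0 0 -50 0 0 0 1; 0 0 -66 0 0 0 1; 0 0 -66 0 0 0 1'; python3 look.py s2
```

```text
clock: 5.65
tcp_pos: [0.482, -0.033, 0.1022]
ee_rot: [0.799, 0.601, 0.001, 0.001]
ft_force: [-7.5, 1.3, 18.9]
opening: -0.005
grasp_force: 9.8
5.65 tcp [ 0.482  -0.033   0.1022] f [-7.5  1.3 18.9] op -0.01 yaw-lid 1.571 tilt -1.0
tip in lid mm [-52.  -68.2  80.2] j [-0.21 -0.04 -0.29  1.32  0.    1.64]
clock: 6.05
tcp_pos: [0.4838, -0.0335, 0.167]
ee_rot: [0.799, 0.601, 0.002, 0.002]
ft_force: [0.5, -0.5, 0.2]
opening: -0.007
grasp_force: 0.0
NL [[67.0, 123.0], [64.0, 103.0], [59.0, 75.0]]
NR [[98.0, 476.0], [94.0, 458.0], [90.0, 433.0]]
FR [[477.0, 428.0], [480.0, 410.0], [484.0, 384.0]]
FL [[396.0, 87.0], [398.0, 67.0], [399.0, 38.0]]
```

View pics/s2.png

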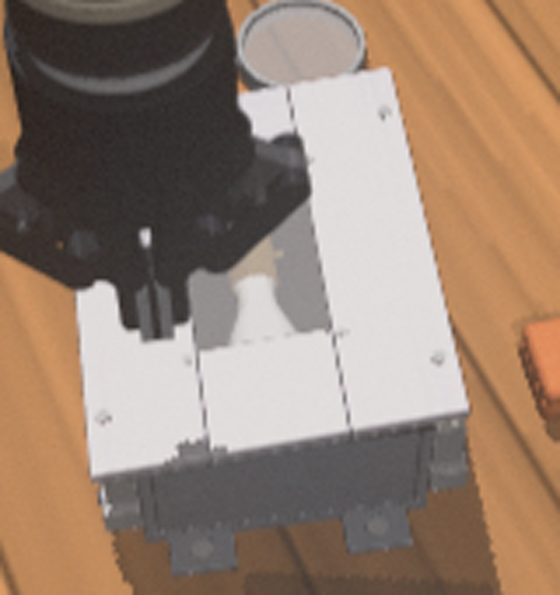

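Near-right is now home at (92,475). FR at (466,410) and FL at (388,70) are level at loose height. Next is far-right.

```bash
python3 -m crank '0 50 0 0 0 0 1; 0 104 0 0 0 0 1; 0 104 0 0 0 0 1; 0 104 20 0 0 0 1; 0 104 35 0 0 0 1; 0 104 42 0 0 0 1; 0 104 47 0 0 0 1; 0 104 52 0 0 0 1; 0 104 56 0 0 0 1; 0 104 60 0 0 0 1'
python3 go.py | head -2; python3 -m crank '0 0 2 0 0 0 1; 0 0 4 0 0 0 1; 0 0 6 0 0 0 1; 0 0 8 0 0 0 1; 0 0 8 0 0 0 1'; python3 go.py
```

```text
clock: 7.1
tcp_pos: [0.582, -0.0621, 0.1057]
ee_rot: [0.799, 0.601, 0.001, 0.001]
ft_force: [0.8, -0.3, 0.3]
opening: 0.001
grasp_force: 0.0
7.1 tcp [ 0.582  -0.0621  0.1057] f [ 0.8 -0.3  0.3] op 0.0 yaw-lid 1.571 tilt -1.0
tip in lid mm [ 52.1 -68.4  83.7] j [-0.22  0.22 -0.01  1.34 -0.    1.63]
clock: 7.6
tcp_pos: [0.5821, -0.062, 0.1007]
ee_rot: [0.799, 0.601, 0.001, 0.001]
ft_force: [-6.1, 0.6, 16.3]
opening: 0.0
grasp_force: 8.2
7.6 tcp [ 0.5821 -0.062   0.1007] f [-6.1  0.6 16.3] op 0.0 yaw-lid 1.571 tilt -1.0
tip in lid mm [ 52.2 -68.3  78.7] j [-0.22  0.22 -0.01  1.33 -0.    1.63]
NL to hover tip z150: [ 136.3 -103.9  -71.6]
NR to hover tip z150: [   0.3 -103.9  -71.6]
FR to hover tip z150: [  0.3   0.1 -71.3]
FL to hover tip z150: [ 1.363e+02  1.000e-01 -7.130e+01]
```

```bash
python3 -m crank '0 0 -40 0 0 0 1; 0 0 -60 0 0 0 1; 45 0 -60 0 0 0 1; 95 0 -60 0 0 0 1; 136 0 -60 0 0 0 1; 136 0 -60 0 0 0 1; 136 0 -30 0 0 0 1; 136 0 -18 0 0 0 1; 136 0 -13 0 0 0 1; 136 0 -8 0 0 0 1'
python3 -m crank '0 0 4 0 0 0 1; 0 0 6 0 0 0 1; 0 0 8 0 0 0 1; 0 0 10 0 0 0 1; 0 0 11 0 0 0 1;0 0 11 0 0 0 1'; python3 go.py|head -2
```

```text
clock: 8.6
tcp_pos: [0.619, 0.0681, 0.1034]
ee_rot: [0.799, 0.601, -0.0, -0.0]
ft_force: [0.9, -0.1, -0.3]
opening: -0.001
grasp_force: 0.0
clock: 9.2
tcp_pos: [0.6194, 0.0681, 0.1005]
ee_rot: [0.799, 0.601, 0.001, 0.001]
ft_force: [-10.4, -1.6, 22.0]
opening: 0.001
grasp_force: 10.9
9.2 tcp [0.6194 0.0681 0.1005] f [-10.4  -1.6  22. ] op 0.0 yaw-lid 1.57 tilt -1.0
tip in lid mm [51.9 67.  78.5] j [ 0.    0.32  0.1   1.35 -0.    1.85]
```

```bash
python3 -m crank '0 0 -40 0 0 0 1; 0 0 -90 0 0 0 1; 0 -50 -120 0 0 0 1; 0 -100 -150 0 0 0 1; 0 -150 -150 0 0 0 1; 0 -200 -150 0 0 0 1; 0 -220 -150 0 0 0 1; 0 -220 -150 0 0 0 1'; python3 look.py s3
```

```text
clock: 10.0
tcp_pos: [0.4049, 0.1306, 0.2447]
ee_rot: [0.799, 0.602, 0.001, 0.0]
ft_force: [1.4, 0.5, 0.7]
opening: -0.0
grasp_force: 0.0
NL [[67.0, 123.0], [64.0, 103.0], [59.0, 75.0]]
NR [[98.0, 476.0], [94.0, 458.0], [90.0, 433.0]]
FR [[477.0, 428.0], [480.0, 410.0], [484.0, 384.0]]
FL [[396.0, 87.0], [398.0, 67.0], [399.0, 38.0]]
```

View pics/s3.png

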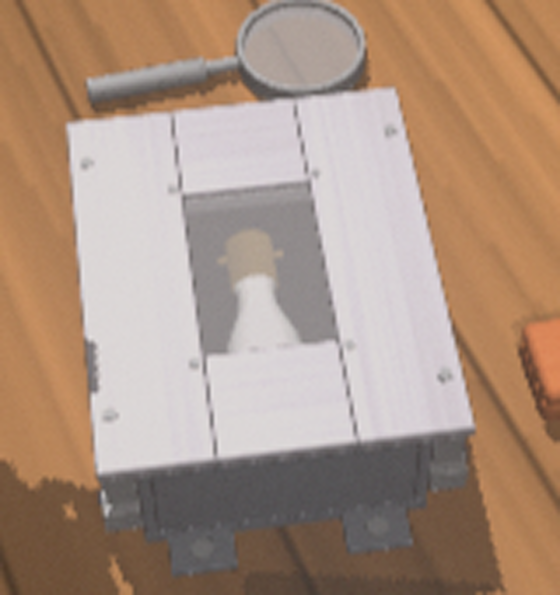

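All four corners match the home predictions: NL (68,123), NR (98,474), FR (473,430) and FL (396,89). The loupe and trimmer case look unmoved, and the arm is clear of everything.

```bash
python3 -c "
from rig import ticket
print(ticket.finish_job())"
```

```text
the job is handed in; nothing more can be done
None
```

The job is handed in: I pressed the lid home one corner at a time, and the last camera view before hand-in showed all four corners at home height with the arm clear; no verdict came back.

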